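Set the cell load dial three clicks up from its stop and start the test

ROBOT

A 6-joint arm with a two-finger parallel gripper is mounted at the origin on a cart in front of the work surface, level with it; the furniture and walls round the work are solid. World frame = base frame: x ahead of the robot, y to its left, z up, the work surface at z = 0. Lengths are in mm, angles in rad, forces in N, time in s.
With the tool pointing down it reaches from about 275 to 825 mm from the base axis. Payload 5.2 kg.
Tool frame: the origin (TCP) lies at the very end of the fingers, on their centre line; the grasp point (between the pads) lies 19 mm behind it; z points along the fingers, y is the line along which they close (so a half turn about z gives the same grasp; the last joint's range is limited). The gripper opens to 93 mm and grips with 3 to 60 N. Pads are 15 mm wide; open, the fingers measure 128 mm over their backs; the gripper's body (75 mm by 188 mm) begins 65 mm behind the grasp point.
Start: joints at [-1.347, 0.259, 1.535, -0, 1.348, -0.203], TCP at [227.699, -500.658, 218.653] pointing down, gripper open.
Joint ranges: [-3.14, 3.14], [-0.91, 2.08], [0.19, 2.58], [-1.22, 4.36], [0.22, 2.71], [-3.12, 3.12]. Speed limits (rad/s): [2.57, 2.57, 3.14, 3.14, 3.14, 3.14].

INTERFACE

Orientations are given as [roll, pitch, yaw] about the fixed x, y, z axes, in that order (R = Rz(yaw) Ry(pitch) Rx(roll)).
In Python, from bench import robot gives the robot as it stands. The module is installed in compiled form; this text tells all that it offers. Calls block until the motion is done:
- robot.move_ptp(position, orientation): joint-space move of the TCP to a pose.
- robot.move_linear(position, ori=None, speed=150, f_stop=None): straight line of the TCP; ori=None keeps the orientation; speed is the mean speed in mm/s. With f_stop (N) it stops when the force on the tool has changed by that much, and returns True; else False.
- robot.move_j(angles): joint-space move.
- robot.move_gripper(opening): opening from 0.0 (shut) to 1.0 (fully open); the grip force is fixed at half the most; returns when the fingers have stopped.
- robot.sleep(seconds).
- robot.inverse_kinematics(position, orientation): joint angles nearest the present ones, or None.
- robot.get_image(name): name is "scene" or "top"; returns a dict with "img" (384x512x3 uint8, blue, green, red), "fovy" (degrees; the focal length in pixels is half the picture's height over the tangent of half this angle, whatever the lens; pixels are square), "cx", "cy" (the principal point, pixels), "eye" and "orientation" of the camera in the world. Camera axes: x right, y down, z forward; pixel columns grow to the right and rows downward; lengths in mm; the calibration is good to about 2 mm. A picture is of the moment at which its call begins. There is no depth.
A pose or a line that the arm cannot do raises robot.MotionError and nothing moves.
- robot.hand_in(): hands the job in, once; it reports no verdict.
Readings, each from a call of its own:
- robot.current_t(): time.
- robot.current_qpos(): joint angles.
- robot.current_joint_vel(): joint speeds.
- robot.current_joint_efforts(): joint torques, N m.
- robot.current_tcp_pos(): TCP position.
- robot.current_eef_rot(): TCP orientation.
- robot.current_contact_force(): force on the tool from outside, world axes, zero at the start.
- robot.current_ft_torque(): the same for the moment, N m.
- robot.current_gripper_width(): opening from 0.0 (shut) to 1.0 (fully open).
Only numpy, scipy, OpenCV 4.12 (cv2) and the standard library are available. Lean on these libraries where they do the work, as an engineer would, in place of code of your own. Each camera call takes 0.05 s, during which the arm holds its last target. There are 200 camera calls.

TASK

Set the load for the cell on the grey load box: turn its dial anticlockwise until you feel it bear firmly on its end stop, then clockwise exactly three clicks, never past the third, and let go of it there. The knob drives the dial through a soft rubber coupling, so feel for the stop and the clicks and never twist the coupling hard. Then press the green start button fully down, gently, and let it come up; leave the other things on the bench where they lie.

Things in the scene. Friction and masses are not known exactly. Their poses are not given: they have to be found in the camera images.
- load_box: grey load box standing firmly on the bench (it cannot be shifted), 146 mm (x) by 236 mm (y) by 56 mm high, black top plate; origin at the centre of its underside, its z up. On its top: the dial, axis at x = 0, y = +56 mm; the start button at x = -38 mm, y = -62 mm; a white cradle with a cell held in it at x = +38 mm, y = -62 mm (88 mm along y, 26 mm along x, up to 26 mm above the top plate)
- knob_grip (a point): the black bar knob of the dial: a bar 46 mm long, 14 mm thick, with flat upright sides, its top 89 mm above the bench and its foot 69 mm (below it the aluminium skirt, 60 mm across, and the box top at 56 mm). The point lies on the turning axis 83.5 mm above the bench, 5.5 mm below the bar's top; its x axis runs along the bar (the white line is on its +x half), z is up. The bar turns with the skirt plus the twist of the coupling
- selector (a joint): angle of the aluminium skirt with the red pointer, rad, growing clockwise seen from above. It clicks into detents every 0.5236 rad (30 degrees): 0 = first position, the end stop being 0.07 rad beyond it, 1.571 = three clicks up. At 0 the pointer shows the big white dot, at 1.571 the red dot; at 1.047 it points along the box's +x. A click takes about 0.2 N m, and the skirt then jumps on to the next detent by itself (rests within 0.07)
- knob (a joint): twist of the rubber coupling: angle of the bar knob ahead of the skirt, rad, positive clockwise, 0 when let go. Its stiffness is 0.55 N m per rad, so the knob runs up to about 0.4 rad ahead of the skirt before each click, and springs back to 0 when released. Bearing firmly on the stop means twisted to -0.5 rad (about 0.28 N m) there; beyond 0.9 rad (0.5 N m) either way the coupling is overtwisted and damaged
- start_top (a point): centre of the top of the round green start button, 24 mm across, which presses straight down
- start (a joint): travel of the start button, m: 0 when up, 0.006 fully down, spring-loaded, fully down at 5 N
- pack_green: bystander, loose: green three-cell battery pack, 75 x 66 x 19 mm; origin at the centre of its underside
- solder_reel: bystander, loose: small reel with an orange end, 51 mm across, 31 mm high; origin at the centre of its underside
- wool_tin: bystander, loose: small tin with brass wool, 58 mm across, 33 mm high; origin at the centre of its underside
- ring_part_1: bystander, loose: grey metal ring, 48 mm across, 30 mm high; origin at the centre of its underside
- amber_tape: bystander, loose: small roll of amber tape, 61 mm across, 13 mm high; origin at the centre of its underside

How it is judged:
By the outcome, as a careful person would: the job done as asked, in the order asked, and still so for the second after the job is handed in, with the robot touching nothing.
It also fails if it takes over 72 s, if anything falls off the work surface, if the arm or the gripper's body presses on something with over 40 N, if the wrist force passes 120 N, or if a joint passes its speed limit or range.

## Working session

There is one attempt and no reset: what is moved stays moved. The work goes in short steps, each a Python script; the robot and the scene stay as the last script left them, time stands still between calls to the robot, and variables do not carry over. Pictures are saved under pics/ and viewed, on a budget of 10 in all, crops included, one or two more only if the job needs it, and the job is handed in when it is done.

```bash
mkdir -p pics
python3 - <<'E'
from bench import robot
import cv2
for n in("scene","top"):
    d=robot.get_image(n); cv2.imwrite(f"pics/{n}0.png",d["img"])
    print(n,d["fovy"],d["cx"],d["cy"],d["eye"],d["orientation"])
print(robot.current_t(),robot.current_eef_rot(),robot.current_ft_torque())
E
```

```text
scene 43.14762846179893 247.13252208334407 186.4634733195919 [1414.19452381  568.26032119 1004.28734088] [-2.30418951 -0.0111276   2.2060838 ]
top 51.029999561333184 252.5093380006081 191.60266231306548 [ 399.80819198  -43.146374   1234.72137384] [-2.96416878  0.00769282 -1.57906901]
0.1 [-3.14000872e+00 -3.10455006e-04  4.26743235e-01] [ 0.01376093  0.02613037 -0.0090914 ]
```

View pics/top0.png

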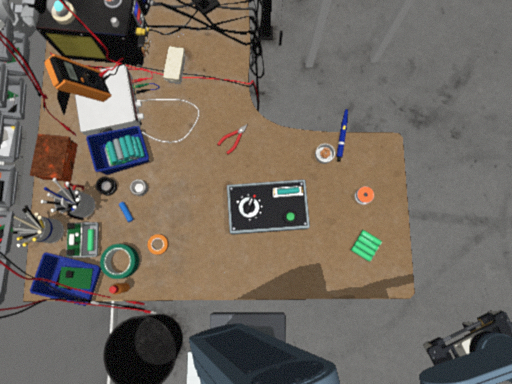

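View pics/scene0.png

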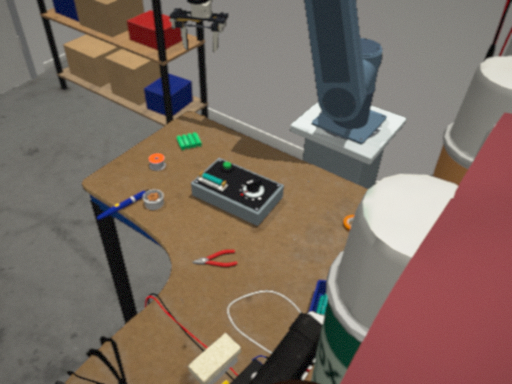

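The top view shows the box around (268,206), with the dial near (248,206), the green button at (291,216) and the cradle at (289,190). Next I'll measure these positions and crop in on the dial.

```bash
cat > h.py <<'E'
import numpy as np, cv2
from scipy.spatial.transform import Rotation as Ro
from bench import robot
def cast(d,px,z):
    f=192/np.tan(np.radians(d["fovy"])/2)
    px=np.atleast_2d(px).astype(float)
    r=np.c_[(px[:,0]-d["cx"])/f,(px[:,1]-d["cy"])/f,np.ones(len(px))]
    r=r@Ro.from_euler("xyz",d["orientation"]).as_matrix().T
    e=np.array(d["eye"]); return e+r*((z-e[2])/r[:,2])[:,None]
def proj(d,P):
    f=192/np.tan(np.radians(d["fovy"])/2)
    c=(np.atleast_2d(P)-d["eye"])@Ro.from_euler("xyz",d["orientation"]).as_matrix()
    return np.c_[f*c[:,0]/c[:,2]+d["cx"],f*c[:,1]/c[:,2]+d["cy"]]
def cents(m,off,amin=3):
    n,l,s,c=cv2.connectedComponentsWithStats(m.astype(np.uint8))
    return [(c[i]+off,s[i,4]) for i in range(1,n) if s[i,4]>=amin]
E
python3 - <<'E'
from h import *
W={"top":(215,170,105,75),"scene":(180,150,110,80)}
for n,(x,y,w,h) in W.items():
    d=robot.get_image(n); im=d["img"][y:y+h,x:x+w]
    cv2.imwrite(f"pics/c_{n}.png",cv2.resize(im,None,fx=7,fy=7,interpolation=cv2.INTER_CUBIC))
    hsv=cv2.cvtColor(im,cv2.COLOR_BGR2HSV); H,S,V=cv2.split(hsv)
    for name,m,z in(("green",(abs(H.astype(int)-62)<12)&(S>140)&(V>70),66),("red",((H<8)|(H>172))&(S>110)&(V>80),60),("teal",(abs(H.astype(int)-85)<10)&(S>90)&(V>70),75)):
        for c,a in cents(m,(x,y)): print(n,name,c.round(1),a,cast(d,c,z)[0].round(1))
    if n=="top":
        m=(V<60).astype(np.uint8); m=cv2.morphologyEx(m,cv2.MORPH_CLOSE,np.ones((5,5)))
        cs=max(cv2.findContours(m,cv2.RETR_EXTERNAL,cv2.CHAIN_APPROX_NONE)[0],key=cv2.contourArea)
        b=cv2.boxPoints(cv2.minAreaRect(cs))+(x,y); P=cast(d,b,56)
        print(b,P.round(1),P.mean(0),np.linalg.norm(np.diff(P,axis=0),axis=1))
E
```

```text
top green [290. 216.] 50 [ 536.2 -144.6   66. ]
top red [254.1 195.6] 11 [598.3 -40.4  60. ]
top teal [287.9 190.5] 101 [ 610.  -139.6   75. ]
[[229.37429714 187.15629768]
 [302.76040649 182.15269661]
 [305.6401062  224.38817596]
 [232.2539978  229.39177704]] [[ 625.4   33.1   56. ]
 [ 638.5 -186.1   56. ]
 [ 512.1 -190.8   56. ]
 [ 499.4   24.4   56. ]] [568.83094028 -79.8426788   56.        ] [219.6380609  126.44094475 215.55560036]
scene green [226.4 164.9] 45 [ 529.1 -149.3   66. ]
scene red [241.5 194. ] 8 [600. -39.  60.]
scene teal [212.1 178.1] 123 [ 610.  -138.3   75. ]
```

View pics/c_top.png

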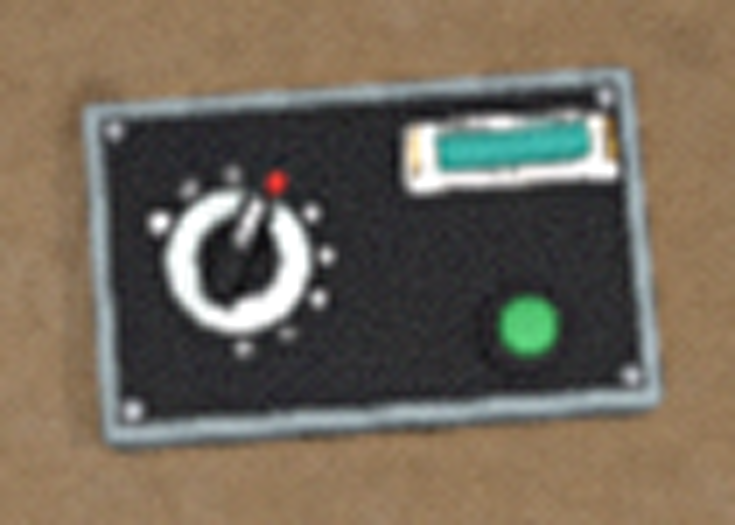

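View pics/c_scene.png

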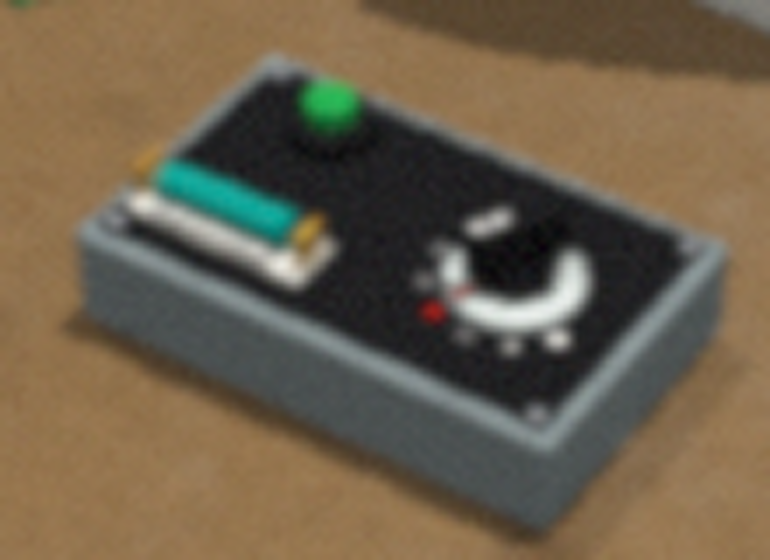

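Box yaw is about 0.06. The axis comes out near (565.5,-24) and the button near (535,-144). The red dot sits at the predicted bearing, and the white line points at it, so the selector starts at about 1.57. Next I check the wrist range for the sweep and cross-check the axis against the skirt ring, then approach.

```bash
cat >> h.py <<'E'
YB=0.0595
def phi(b): return YB+1.0472-b      # bar world yaw from bar angle b (= selector+knob)
def st(tag=""):
    print(tag,"t%.2f"%robot.current_t(),np.round(robot.current_tcp_pos(),1),"yaw %.3f"%robot.current_eef_rot()[2],
      "F",np.round(robot.current_contact_force(),2),"M",np.round(robot.current_ft_torque(),3),"w %.3f"%robot.current_gripper_width())
E
python3 - <<'E'
from h import *
d=robot.get_image("top"); im=d["img"][185:228,228:270]
m=(cv2.cvtColor(im,cv2.COLOR_BGR2HSV)[:,:,2]>170).astype(np.uint8)
n,l,s,c=cv2.connectedComponentsWithStats(m); i=1+np.argmax(s[1:,4])
pts=np.argwhere(l==i)[:,::-1].astype(np.float32)
(x,y),r=cv2.minEnclosingCircle(pts); print("skirt",s[i],cast(d,(x+228,y+185),66)[0].round(1),"r px",r)
for k in(0,np.pi,-np.pi):
  for b in(1.571,0.5,-0.75,2.0):
    q=robot.inverse_kinematics([565.5,-24,73],[np.pi,0,phi(b)+k]); print(k,b,None if q is None else np.round(q,3))
robot.move_gripper(0.55)
robot.move_ptp([565.5,-24,150],[np.pi,0,phi(1.571)]); st()
d=robot.get_image("top"); cv2.imwrite("pics/a.png",cv2.resize(d["img"][150:260,190:330],None,fx=5,fy=5))
E
```

```text
skirt [ 11  13  20  19 162] [564.3 -23.9  66. ] r px 9.911260604858398
0 1.571 [-0.239  0.423  1.683 -0.     1.035  1.796]
0 0.5 [-0.239  0.423  1.683 -0.     1.035  0.725]
0 -0.75 [-0.239  0.423  1.683  0.     1.035 -0.525]
0 2.0 [-0.239  0.423  1.683 -0.     1.035  2.225]
3.141592653589793 1.571 [-0.239  0.423  1.683  0.     1.035 -1.346]
3.141592653589793 0.5 [-0.239  0.423  1.683  0.     1.035 -2.417]
3.141592653589793 -0.75 [-0.239  0.423  1.683 -0.     1.035  2.616]
3.141592653589793 2.0 [-0.239  0.423  1.683  0.     1.035 -0.917]
-3.141592653589793 1.571 [-0.239  0.423  1.683  0.     1.035 -1.346]
-3.141592653589793 0.5 [-0.239  0.423  1.683  0.     1.035 -2.417]
-3.141592653589793 -0.75 [-0.239  0.423  1.683 -0.     1.035  2.616]
-3.141592653589793 2.0 [-0.239  0.423  1.683  0.     1.035 -0.917]
 t3.20 [565.6 -24.8 150.1] yaw -0.465 F [-0.29 -0.1   0.31] M [ 0.034  0.065 -0.066] w 0.551
```

The skirt centre agrees at (564.3,-23.9), and with k=0, q6 = b + 0.225, well inside its range. Next I descend, grip and read the forces.

Run:
```python
from h import *
print(robot.move_linear([565,-24,95],speed=80)); st()
print(robot.move_linear([565,-24,73],speed=30,f_stop=6)); st("down")
robot.move_gripper(0.0); st("grip"); robot.sleep(0.3); st("grip"); print(np.round(robot.current_qpos(),3))
```

```text
False
 t4.09 [565.4 -24.1  95.3] yaw -0.464 F [0.71 0.17 0.28] M [ 0.072  0.018 -0.014] w 0.551
False
down t4.97 [565.1 -24.   73.1] yaw -0.464 F [ 0.04 -0.18  0.81] M [ 0.091 -0.011 -0.013] w 0.548
grip t5.65 [565.3 -23.7  73.1] yaw -0.464 F [ 1.57  2.07 -0.89] M [ 0.376 -0.184  0.01 ] w 0.147
grip t5.95 [565.3 -23.7  73.1] yaw -0.464 F [ 2.66  3.17 -1.06] M [ 0.62  -0.363 -0.011] w 0.146
[-2.390e-01  4.220e-01  1.684e+00  1.000e-03  1.035e+00  1.795e+00]
```

Gripped at a width of 13.6 mm with only about 4 N sideways. I now turn anticlockwise in small wrist steps and watch Mz, with hard aborts.

```bash
cat >> h.py <<'E'
def turn(step,bend,mstop=0.3):
    """turn the wrist by steps until bar angle bend or |Mz|>mstop; b = q6-0.225"""
    q=np.array(robot.current_qpos()); n0=q[5]; n=int(round(abs(bend+0.225-n0)/step)); sg=np.sign(bend+0.225-n0)
    for i in range(n):
        q[5]=n0+sg*step*(i+1); robot.move_j(list(q))
        M=np.mean([robot.current_ft_torque()[2] for _ in range(3)]); F=robot.current_contact_force()
        print("t%.2f b %.3f q6err %.3f Mz %.3f F %s"%(robot.current_t(),q[5]-.225,robot.current_qpos()[5]-q[5],M,np.round(F,1)))
        if abs(M)>mstop: return True
    return False
E
python3 - <<'E'
from h import *
print(turn(0.08,0.85))
E
```

```text
t6.20 b 1.490 q6err 0.002 Mz -0.059 F [ 1.7  2.4 -0.8]
t6.45 b 1.410 q6err 0.003 Mz -0.031 F [ 2.2  2.7 -1.2]
t6.70 b 1.330 q6err 0.004 Mz -0.112 F [ 1.8  1.2 -1.1]
t6.95 b 1.250 q6err 0.004 Mz -0.181 F [ 1.6  1.  -0.1]
t7.20 b 1.170 q6err 0.004 Mz -0.192 F [ 1.4  2.6 -0.6]
t7.45 b 1.090 q6err 0.004 Mz -0.247 F [ 2.   1.9 -0.4]
t7.70 b 1.010 q6err 0.004 Mz -0.009 F [ 1.2  2.3 -1.5]
t7.95 b 0.930 q6err 0.004 Mz -0.062 F [ 2.1  2.5 -1.9]
t8.20 b 0.850 q6err 0.004 Mz -0.093 F [ 2.8  1.9 -1.7]
False
```

Run:
```python
from h import *
print(turn(0.08,-0.35,0.33))
```

```text
t8.45 b 0.775 q6err 0.004 Mz -0.114 F [ 2.1  2.  -1.1]
t8.70 b 0.695 q6err 0.004 Mz -0.174 F [ 1.7  2.5 -1.9]
t8.95 b 0.615 q6err 0.004 Mz -0.208 F [ 2.2  2.4 -1.3]
t9.20 b 0.535 q6err 0.004 Mz -0.226 F [ 2.3  1.6 -0.2]
t9.45 b 0.455 q6err 0.004 Mz -0.071 F [ 2.4  1.2 -1. ]
t9.70 b 0.375 q6err 0.004 Mz -0.106 F [ 2.7  1.4 -1.2]
t9.95 b 0.295 q6err 0.004 Mz -0.085 F [ 2.3  1.2 -1.9]
t10.20 b 0.215 q6err 0.004 Mz -0.136 F [ 2.1  1.8 -1.2]
t10.45 b 0.135 q6err 0.004 Mz -0.233 F [ 3.3  2.  -1.5]
t10.70 b 0.055 q6err 0.004 Mz -0.241 F [ 2.3  0.5 -1.8]
t10.95 b -0.025 q6err 0.004 Mz -0.088 F [ 2.2  2.2 -2.2]
t11.20 b -0.105 q6err 0.004 Mz -0.050 F [ 3.3  0.7 -2. ]
t11.45 b -0.185 q6err 0.004 Mz -0.086 F [ 3.9  1.2 -1.3]
t11.70 b -0.265 q6err 0.004 Mz -0.157 F [ 3.1  1.7 -1.9]
t11.95 b -0.345 q6err 0.004 Mz -0.190 F [ 3.5  1.7 -0.7]
False
```

Run:
```python
from h import *
print(turn(0.06,-0.705,0.37))
M=[]
for i in range(12): robot.sleep(0.05); M.append(robot.current_ft_torque()[2])
print(np.mean(M),np.std(M)); 
d=robot.get_image("scene"); cv2.imwrite("pics/s1.png",cv2.resize(d["img"][130:240,170:300],None,fx=6,fy=5.4,interpolation=cv2.INTER_CUBIC))
```

```text
t12.20 b -0.401 q6err 0.004 Mz -0.189 F [ 1.9  1.5 -1.7]
t12.45 b -0.461 q6err 0.003 Mz -0.165 F [ 3.1  2.8 -2.4]
t12.70 b -0.521 q6err 0.003 Mz -0.235 F [ 3.9  2.6 -1.8]
t12.95 b -0.581 q6err 0.003 Mz -0.295 F [ 2.9  2.4 -1.8]
t13.20 b -0.641 q6err 0.003 Mz -0.274 F [ 2.4  2.1 -1.5]
t13.45 b -0.701 q6err 0.003 Mz -0.367 F [ 3.1  2.  -1.6]
False
-0.331534134788453 0.029395832280549917
```

View pics/s1.png

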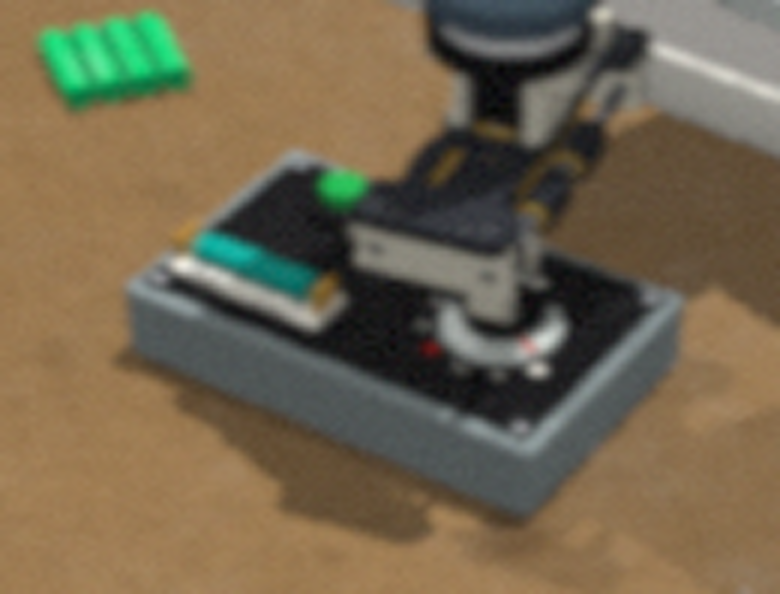

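The red pointer is on the big white dot (pointer at (528,343), dot at (540,370)). Mz is -0.33 N m with no further click, which is about -0.6 rad twist against the stop. Next I turn clockwise, first through two clicks.

Run:
```python
from h import *
print(turn(0.08,1.3,0.36))
```

```text
t14.35 b -0.621 q6err -0.002 Mz -0.300 F [ 3.5  1.7 -1.2]
t14.60 b -0.541 q6err -0.003 Mz -0.212 F [ 3.5  2.2 -1.7]
t14.85 b -0.461 q6err -0.004 Mz -0.230 F [ 3.5  2.3 -2.1]
t15.10 b -0.381 q6err -0.004 Mz -0.177 F [ 4.   1.5 -0.7]
t15.35 b -0.301 q6err -0.004 Mz -0.135 F [ 3.7  1.2 -1. ]
t15.60 b -0.221 q6err -0.004 Mz -0.109 F [ 3.5  2.2 -1.2]
t15.85 b -0.141 q6err -0.004 Mz -0.037 F [ 3.8  2.2 -0.5]
t16.10 b -0.061 q6err -0.004 Mz -0.018 F [ 3.2  1.2 -1.1]
t16.35 b 0.019 q6err -0.004 Mz -0.008 F [ 2.5  2.4 -2.3]
t16.60 b 0.099 q6err -0.004 Mz 0.031 F [ 1.9  1.6 -1.2]
t16.85 b 0.179 q6err -0.004 Mz 0.061 F [ 3.1  2.  -1.4]
t17.10 b 0.259 q6err -0.004 Mz 0.181 F [ 2.5  1.5 -1.3]
t17.35 b 0.339 q6err -0.004 Mz 0.163 F [ 2.9  1.6 -0.5]
t17.60 b 0.419 q6err -0.004 Mz 0.249 F [ 3.3  1.9 -0.7]
t17.85 b 0.499 q6err -0.004 Mz 0.217 F [ 2.6  1.2 -1.3]
t18.10 b 0.579 q6err -0.004 Mz 0.083 F [ 2.4 -0.  -0.4]
t18.35 b 0.659 q6err -0.004 Mz 0.093 F [ 2.3  0.8 -0.5]
t18.60 b 0.739 q6err -0.004 Mz 0.064 F [ 1.4  0.1 -1.5]
t18.85 b 0.819 q6err -0.004 Mz 0.103 F [ 1.7  1.  -0.7]
t19.10 b 0.899 q6err -0.004 Mz 0.153 F [ 1.7  0.8 -1.3]
t19.35 b 0.979 q6err -0.004 Mz 0.244 F [ 2.5 -0.2 -0.2]
t19.60 b 1.059 q6err -0.004 Mz 0.115 F [ 1.9  1.9 -0.4]
t19.85 b 1.139 q6err -0.004 Mz 0.060 F [ 1.7 -0.2 -0.4]
t20.10 b 1.219 q6err -0.004 Mz 0.124 F [ 1.8 -0.1  0.3]
t20.35 b 1.299 q6err -0.004 Mz 0.132 F [ 1.1 -0.3  0.1]
False
```

Two clicks felt, at b≈0.54 and b≈1.02. The third should come near 1.54, and a fourth could not come before about 2.0, so I stop at 1.63.

Run:
```python
from h import *
print(turn(0.055,1.63,0.36))
M=[]
for i in range(10): robot.sleep(0.04); M.append(robot.current_ft_torque()[2])
print(np.mean(M))
```

```text
t20.60 b 1.350 q6err -0.003 Mz 0.137 F [1.8 0.7 0.6]
t20.85 b 1.405 q6err -0.003 Mz 0.205 F [1.4 0.6 0.8]
t21.10 b 1.460 q6err -0.003 Mz 0.158 F [ 0.8  0.3 -0.2]
t21.35 b 1.515 q6err -0.003 Mz 0.179 F [0.2 1.6 0.6]
t21.60 b 1.570 q6err -0.003 Mz 0.141 F [ 2.  -0.4  0. ]
t21.85 b 1.625 q6err -0.003 Mz 0.006 F [ 1.6 -0.4  0.1]
False
0.018538057015909125
```

The third click was felt: Mz fell to 0.02 N m. Since the twist is now near zero, I let go, retreat and look.

Run:
```python
from h import *
turn(0.04,1.58)
robot.move_gripper(0.55); st("open")
robot.move_linear([565,-24,150],speed=80)
robot.move_ptp([534.5,-190,200],[np.pi,0,0]) ; robot.move_gripper(0.0); st()
for n,(x,y,w,h) in {"scene":(200,150,90,70),"top":(225,180,90,60)}.items():
    d=robot.get_image(n); cv2.imwrite(f"pics/r_{n}.png",cv2.resize(d["img"][y:y+h,x:x+w],None,fx=8,fy=8,interpolation=cv2.INTER_CUBIC))
```

```text
t22.52 b 1.584 q6err 0.001 Mz 0.020 F [1.1 0.6 0.9]
open t23.30 [565.4 -23.7  73.1] yaw -0.478 F [ 0.24  0.51 -0.66] M [0.043 0.054 0.051] w 0.549
 t26.10 [ 534.5 -190.1  200. ] yaw -0.000 F [-0.02  0.33 -0.97] M [0.04  0.02  0.047] w 0.007
```

View pics/r_scene.png

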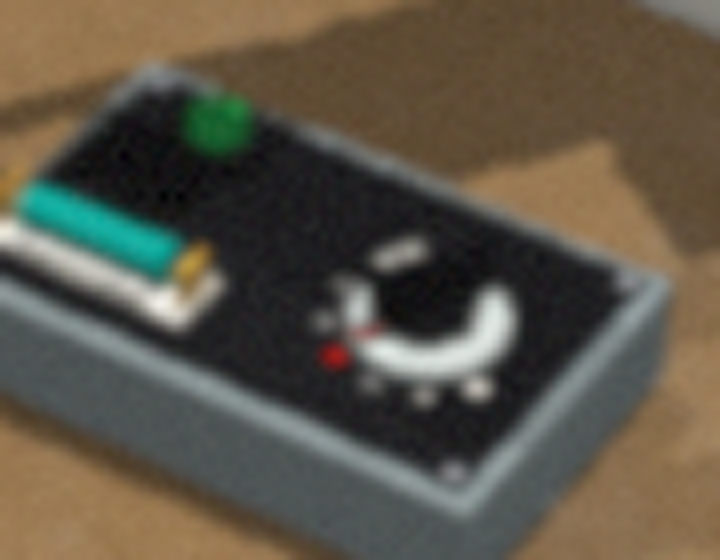

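The pointer (370,330) is at the red dot (335,356), so the dial rests at the third click. Now the button: I feel for contact first, then press slowly.

Run:
```python
from h import *
x,y=535,-144.2
robot.move_ptp([x,y,110],[np.pi,0,0]); robot.sleep(.2); st()
hit=robot.move_linear([x,y,60],speed=15,f_stop=2.5); st("contact %s"%hit)
z=robot.current_tcp_pos()[2]
F0=robot.current_contact_force()[2]
if hit:
  for i in range(14):
    z-=0.5; robot.move_linear([x,y,z],speed=8)
    F=np.mean([robot.current_contact_force()[2] for _ in range(4)])
    print("cmd %.1f z %.2f F %.2f"%(z,robot.current_tcp_pos()[2],F))
    if F>9: break
st()
```

```text
t26.88 [ 536.6 -145.8  112.2] yaw -0.001 F [ 1.31 -0.09 -0.31] M [ 0.047 -0.032 -0.015] w 0.002
contact True t28.99 [ 535.  -144.2   75.3] yaw 0.000 F [ 1.03 -0.9   3.11] M [ 0.006 -0.109  0.023] w 0.008
cmd 74.8 z 74.94 F 4.48
cmd 74.3 z 74.38 F 3.28
cmd 73.8 z 73.84 F 4.27
cmd 73.3 z 73.33 F 4.92
cmd 72.8 z 72.83 F 4.96
cmd 72.3 z 72.31 F 3.76
cmd 71.8 z 72.23 F 7.98
cmd 71.3 z 72.19 F 10.64
 t30.99 [ 535.1 -144.2   72.2] yaw 0.000 F [-2.18  1.5  10.64] M [0.222 0.491 0.028] w 0.005
```

The hard end came at z≈72.2. Contact at 2.5–3 N implies a rest height near 78, so travel was the full 6 mm, with about 10 N at the end. I release it, retreat and check.

Run:
```python
from h import *
robot.sleep(0.2)
robot.move_linear([535,-144.2,100],speed=30); st()
robot.move_linear([535,-144.2,200],speed=150)
robot.move_ptp([300,-450,220],[np.pi,0,0]); robot.sleep(.3); st()
a=robot.get_image("scene"); d=robot.get_image("top")
c=lambda i,x,y:cv2.resize(i["img"][y:y+70,x:x+95],(760,300),interpolation=cv2.INTER_CUBIC)
cv2.imwrite("pics/f.png",np.vstack([c(a,195,150),c(d,222,172)]))
for n,i in(("scene",a),("top",d)):
  D=cv2.absdiff(i["img"],cv2.imread(f"pics/{n}0.png")).max(2)>60
  print(n,[(k[0].round(),k[1]) for k in cents(D,(0,0),12)][:12])
```

```text
t32.30 [ 534.8 -144.1   99.8] yaw 0.000 F [-0.28 -0.33 -0.01] M [ 0.027  0.026 -0.048] w 0.004
 t34.85 [ 300.7 -449.5  220. ] yaw 0.001 F [ 0.46 -0.62  0.11] M [0.018 0.078 0.026] w 0.004
scene [(array([195.,   7.]), np.int32(124)), (array([318.,  53.]), np.int32(1348)), (array([363.,  18.]), np.int32(410)), (array([185.,   9.]), np.int32(12)), (array([198.,  19.]), np.int32(473)), (array([177.,  28.]), np.int32(21)), (array([190.,  34.]), np.int32(164)), (array([212.,  33.]), np.int32(125)), (array([186.,  44.]), np.int32(19)), (array([200.,  52.]), np.int32(75)), (array([365.,  63.]), np.int32(16)), (array([373., 104.]), np.int32(53))]
top [(array([341., 284.]), np.int32(268)), (array([446., 338.]), np.int32(7344)), (array([189., 366.]), np.int32(452)), (array([308., 365.]), np.int32(1065)), (array([274., 376.]), np.int32(534)), (array([488., 375.]), np.int32(292)), (array([500., 380.]), np.int32(161)), (array([247., 378.]), np.int32(12)), (array([422., 380.]), np.int32(28))]
```

View pics/f.png

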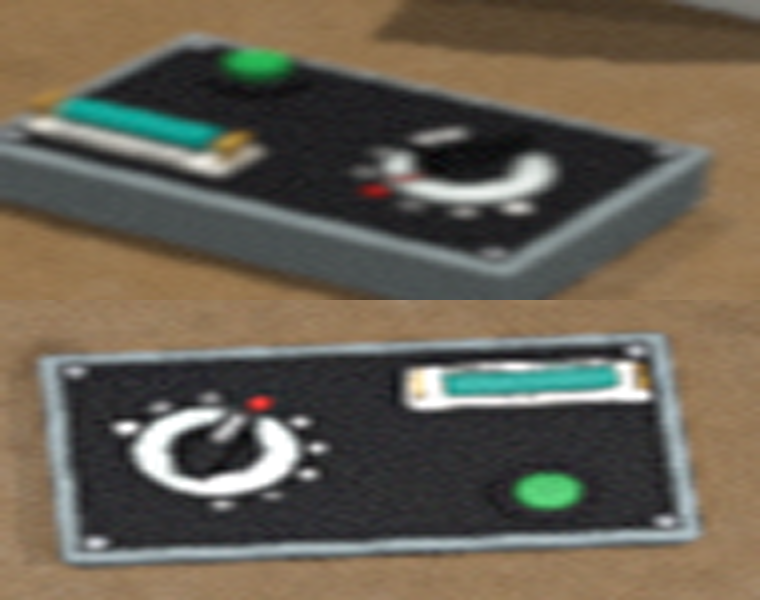

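The pointer is at the red dot in both views, the button is up, and the only image changes are the arm and its shadow.

```bash
python3 -c "
from bench import robot
robot.hand_in(); print(robot.current_t())"
```

```text
the job is handed in; nothing more can be done
the job is handed in; nothing more can be done
```

The load is set and the start button has been pressed. I handed the job in at about 35 s; no verdict is reported.

- **Dial to the stop:** I turned it anticlockwise through three felt clicks until it bore on the stop. The torque there was about 0.33 N m, a coupling twist of about -0.6 rad. The picture showed the pointer at the big white dot.
- **Three clicks clockwise:** Each click showed as a drop in torque, and the third left about 0.02 N m. I let go there. The final pictures show the pointer at the red dot.
- **Coupling:** No reading passed 0.37 N m (about 0.67 rad), against the 0.9 rad damage limit.
- **Start button:** I pressed it slowly to its hard end at about 10.6 N. That was about 3 mm below first contact at roughly 3 N, which fits a full 6 mm of travel, though I inferred the travel rather than measured it. The later pictures show the button up.
- **Bench:** Comparing pictures before and after, the changes I checked were only the arm and its shadow. The scene-view list was cut to its first 12 entries, so that view was not checked in full.

No check failed or disagreed.

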